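# Fit the pourer to the track-pin tin and take off its cap

### The arm

A 6-joint arm with a two-finger parallel gripper is mounted at the origin on a cart in front of the work surface, level with it; the furniture and walls round the work are solid. World frame = base frame: x ahead of the robot, y to its left, z up, the work surface at z = 0. Lengths are in m, angles in rad, forces in N, time in s.
With the tool pointing down it reaches from about 0.375 to 0.975 m from the base axis. Payload 3.8 kg.
Tool frame: the origin (TCP) lies between the finger pads; the fingertips stand 17 mm ahead of it and the grasp point (between the pads) lies 2 mm behind it; z points along the fingers, y is the line along which they close (so a half turn about z gives the same grasp; the last joint's range is limited). The gripper opens to 85 mm and grips with 20 to 120 N. Pads are 22 mm wide; open, the fingers measure 114 mm over their backs; the gripper's body (76 mm by 85 mm) begins 54 mm behind the grasp point. The pads swing forward as they close: fully open they stand 13 mm farther back than shut.
Start: joints at [1.18, 0.264, 1.604, -0, 1.274, -0.037], TCP at [0.234, 0.633, 0.248] pointing down, gripper open.
Joint ranges: [-2.63, 2.63], [-0.94, 2.18], [0.31, 2.57], [-1.31, 4.45], [0, 2.66], [-2.55, 2.55]. Speed limits (rad/s): [2.57, 2.57, 3.14, 3.14, 3.14, 3.14].

### API

Orientations are given as a rotation vector (axis times angle).
In Python, from workcell import bot gives the robot as it stands.
- The arm moves only by the tool play_rows, never from a script. Its argument "steps" is one flat list of numbers, 4 for each row, row after row: the shift along the tool's x, y, z in m, then the turn about the tool's z in rad. A call has 1 to 10 rows; each row is the pose to reach, as a shift and turn from the pose commanded when the call began, along the tool's axes at that moment; what a row does not reach only later rows make up. A row lasts 1/8 s, in which the tool goes at most 62.5 mm and 10.7 degrees, less where a joint would pass 70% of its speed; a pose out of reach is approached as far as the arm can. A call with a gripper value outside its range is refused whole. "jaw" is the closure in counts, from 0 (fully open) to 255 (shut), set as the call begins (left out, the last holds). The fingers move at their own pace and stop on an object; "grip_force" is the grip in N (left out, the last holds). Time passes only in rows, so rows that repeat a pose let the fingers close. It gives the time, the measured TCP pose, the force, the opening and the grip force at its end, in the units of the state.
- bot.read_state(): the state, without advancing time (a new reading comes with each control period).
- bot.read_camera(name): name is "scene" or "top"; returns a dict with "pixels" (420x560x3 uint8, blue, green, red), "mtx" (3x3 intrinsics, pixels), "dist" ([k1, k2, p1, p2, k3] as OpenCV has them; the pictures are not rectified), "R" (3x3) and "t" (3): a world point X has camera coordinates R X + t. Camera axes: x right, y down, z forward; pixel columns grow to the right and rows downward; lengths in m; the calibration is good to about 2 mm. A picture is of the moment at which its call begins. There is no depth.
- bot.finish_job(): hands the job in; it is judged then, once.
The state is a dict: "time": time; "q": joint angles; "joint_vel": joint speeds; "joint_torque": joint torques, N m; "tool_pos": TCP position; "tcp_rot": TCP orientation; "wrist_force": force on the tool from outside, world axes, zero at the start; "torque": the same for the moment, N m; "width": opening from 0.0 (shut) to 1.0 (fully open); "grip_force": force on a finger pad.
Only numpy, scipy, OpenCV 4.12 (cv2) and the standard library are available. Lean on these libraries where they do the work, as an engineer would, in place of code of your own. Each camera call takes 0.05 s, during which the arm holds its last target. There are 200 camera calls.

### The job

The tin of track pins stands open; its double lid, a flat pourer insert locked under a cap with a bar handle, lies nearby. Lift the two together by the bar, lower them onto the tin with the insert's two tabs down between the prongs until the insert is fully home, and only then unlock the cap with a turn anticlockwise (seen from above) and lift it off alone, leaving the insert fully seated and the tin standing where it was. Finish while still holding the cap in the gripper, about 10 cm straight up over the tin, and leave the things around the work alone.

Things in the scene. Friction and masses are not known exactly. Their poses are not given: they have to be found in the camera images.
- tin: Open round bare-metal tin with steel track pins in it, 68 mm across, 50 mm high, bore 63 mm; loose on the table, about 0.7 kg. Origin: centre of its underside, z up. On its +x and -x sides stand two alike keeper forks, so a half turn changes nothing.
- fork (a point): Middle of the gap of the fork on the tin's +x side, level with the rim (39.5 mm from the tin's axis, 50 mm above its underside). A fork is two upright round-topped steel prongs, 6 mm thick, 15 mm clear between them, rising 8.5 mm above the rim. The other fork is opposite.
- insert_seat (a point): Pourer insert (inner lid), bare-metal disc under the cap, about 0.07 kg. This point: on its axis, underside of its 68 mm flange (3 mm thick), which rests on the tin's rim when home. Below it a plug 59.4 mm across, 10 mm deep, with tapered foot, on which it stands at the start. z up; x runs through its two tabs. No handle: the cap carries it.
- insert_tab (a point): Centre of the insert's tab on its +x side, 38 mm from its axis, in the flange; the other tab is opposite. Tabs are 9 mm wide, 3 mm thick, reach to 44 mm from the axis and drop between the prongs of the tin's forks, either way round.
- cap_bar (a point): Centre of the bar handle, half-way up, of the cap (outer lid: round, 55 mm across, about 0.06 kg). The bar runs along its x axis: 44 mm long, 12 mm wide, 22 mm high. The cap's top plate is 11 mm below this point, its lower edge 28 mm below. Nested, this point is 31 mm above insert_seat (33 mm when the insert hangs from it). z up.
- cap_rim (a point): Centre of the cap's lower edge (28 mm below cap_bar), same axes. Bayonet: at the start the bar points 55 to 64 degrees clockwise (from above) of the insert's tab line: locked, held by friction, stop at about 67. Turned anticlockwise it is free from 25 degrees short of the tab line to 40 past it; then the cap lifts straight off. 1 mm play sideways.
- paint_moss: Bystander: small round paint pot with a white lid, 33 mm across, 36 mm high. Origin at the centre of its underside.
- paint_rust: Bystander: small round paint pot with a white lid, 33 mm across, 36 mm high. Origin at the centre of its underside.
- gondola: Bystander: model open wagon, 181 x 37 x 31 mm. Origin at the centre of its underside.
- pen: Bystander: pencil, 123 mm long, 7 mm thick, lying. Origin at the centre of its underside.
There are look-alikes about, which are no part of the job. Of the things shaped like the part that bears cap_bar, the black one is meant. Several things have the shape of the tin; the one meant has the colours described above.

How it is judged:
On the way, in this order (a step that is already met when the one before it is completed fails the run):
1. both lids lifted together off the table by the cap (height (world z) of insert_seat above 0.03 m and z of cap_bar in the frame of insert_seat below 0.036 m and contact force between the fingers and cap above 0.3 N), for 0.2 s.
2. insert fully home in the tin, tabs between the prongs, the cap still on it (z of insert_seat in the frame of tin between 0.047 and 0.052 m and horizontal distance between insert_seat and tin below 0.005 m and angle between the x axis of insert_seat and the x axis of tin, either way round below 0.12 rad and z of cap_bar in the frame of insert_seat below 0.036 m), for 0.2 s.
At the end, for the whole second after the job is handed in: The insert is fully home in the upright tin (flange on the rim within 1.5 mm, within 4 mm of its axis, tabs between the prongs), nothing but the tin touches it, and the gripper still holds the cap above the tin (within 10 cm sideways), its lower edge at least 60 mm above the insert's flange top (z of insert_seat in the frame of tin between 0.047 and 0.0515 m and horizontal distance between insert_seat and tin below 0.004 m and angle between the x axis of insert_seat and the x axis of tin, either way round below 0.12 rad and angle between the z axis of insert_seat and the z axis of tin, either way round below 0.05 rad and angle between tin's own z axis and vertical below 0.05 rad and height (world z) of tin below 0.005 m and linear speed of tin below 0.01 m/s and z of cap_bar in the frame of insert_seat above 0.091 m and horizontal distance between cap_bar and tin below 0.1 m and contact force between the fingers and cap above 0.3 N and contact force between each of cap, the arm, the fingers and insert below 0.05 N and contact force between each of cap, the arm, the fingers and tin below 0.05 N); the arm keeps its last pose, push and grip.
It fails at once if the cap came off the insert while the insert was not home in the tin (z of cap_bar in the frame of insert_seat above 0.04 m and (z of insert_seat in the frame of tin above 0.055 m or z of insert_seat in the frame of tin below 0.045 m or horizontal distance between insert_seat and tin above 0.008 m)).
It fails at once if the cap was turned free while the insert was not in the tin (angle between the x axis of cap_bar and the x axis of insert_seat, either way round below 0.35 rad and (z of insert_seat in the frame of tin above 0.056 m or horizontal distance between insert_seat and tin above 0.01 m)).
It fails at once if the tin was pushed away or tipped (distance of tin from where it was at the start of the episode above 0.025 m or angle between tin's own z axis and vertical above 0.3 rad).
It fails at once if a bystander was disturbed (distance of any of paint_moss, paint_rust, gondola, pen from where it was at the start of the episode above 0.02 m).
It also fails if it takes over 48 s, if anything falls off the work surface, if the arm or the gripper's body presses on something with over 40 N, if the wrist force passes 120 N, or if a joint passes its speed limit or range.

## Working session

There is one attempt and no reset: what is moved stays moved. The work goes in short steps, Python scripts to look and compute and a tool call to move; the robot and the scene stay as the last step left them, time stands still between calls to the robot, and variables do not carry over. Pictures are saved under pics/ and viewed, at most 10 in all, crops included, and the job is handed in when it is done.

Besides the shell and the picture viewer there is one more tool, called after "Emit:" as name(argument=value, ...), one argument or row to a line, values as JSON. play_rows: Moves the arm, as the interface text tells. Its arguments: {"type":"object","properties":{"steps":{"type":"array"},"jaw":{"type":"number"},"grip_force":{"type":"number"}},"required":["steps"]}

```bash
mkdir -p pics; ls; python3 - <<'E'
from workcell import bot
import cv2,numpy as np,pickle
d={}
for n in("scene","top"):
    c=bot.read_camera(n);d[n]=c;cv2.imwrite(f"pics/{n}0.png",c["pixels"])
    print(n,c["mtx"].round(1).tolist(),np.round(c["dist"],3),c["R"].round(3).tolist(),c["t"].round(3))
pickle.dump(d,open("c0.pkl","wb"))
print(bot.read_state())
E
```

```text
pics
scene [[453.8, 0.0, 284.1], [0.0, 453.8, 211.6], [0.0, 0.0, 1.0]] [-0.035  0.     0.     0.     0.   ] [[0.652, -0.758, -0.013], [-0.407, -0.335, -0.85], [0.64, 0.559, -0.527]] [-0.316  0.386  0.425]
top [[390.5, 0.0, 278.1], [0.0, 390.5, 200.6], [0.0, 0.0, 1.0]] [-0.114  0.     0.     0.     0.   ] [[0.019, -1.0, -0.008], [-0.991, -0.018, -0.132], [0.132, 0.01, -0.991]] [0.146 0.671 0.833]
{'time': 0.1, 'q': array([ 1.18010063e+00,  2.64732925e-01,  1.60524656e+00, -2.17942914e-05,
        1.27365819e+00, -3.69108582e-02]), 'joint_vel': array([-0.00028849, -0.00087981, -0.00424459,  0.00059511,  0.00021378,
        0.00046202]), 'joint_torque': array([-6.22819935e-04, -5.16699493e+01, -3.68591774e+01, -9.56178496e-05,
        6.25175293e-03,  1.15434293e-05]), 'tool_pos': array([0.23363465, 0.63262071, 0.24704439]), 'tcp_rot': array([-0.55274731, -3.09216213,  0.0031457 ]), 'wrist_force': array([ 0.68859234,  0.77004723, -0.31188005]), 'torque': array([ 0.05068491,  0.01062659, -0.02389465]), 'grip_force': 0.0, 'width': 1.0008410514599968}
```

View pics/top0.png

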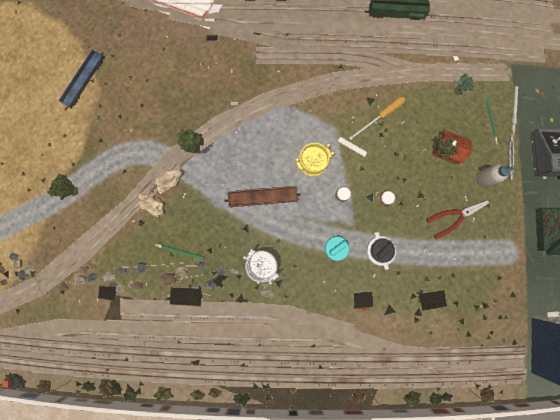

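View pics/scene0.png

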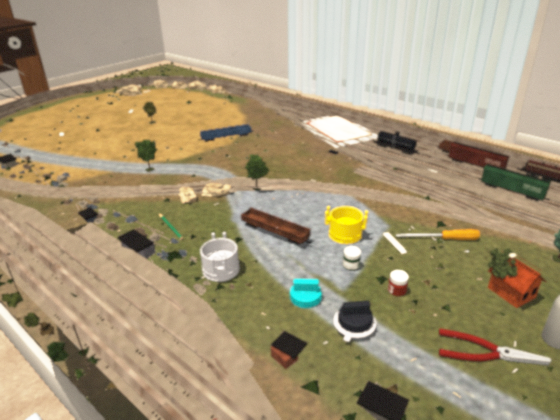

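The top view shows the bare-metal tin at about (262,265), the black cap on its insert at (382,250), and a cyan decoy cap and a yellow decoy tin. Next I'll zoom in on both.

```bash
python3 - <<'E'
import cv2,numpy as np,pickle
d=pickle.load(open("c0.pkl","rb"))
p=d["top"]["pixels"];s=d["scene"]["pixels"]
f=lambda im,x,y,w:cv2.resize(im[y-w:y+w,x-w:x+w],(390,390),interpolation=cv2.INTER_CUBIC)
a=np.hstack([f(p,262,265,26),f(p,381,250,26)])
cv2.imwrite("pics/z1.png",a)
b=np.hstack([f(s,220,260,32),f(s,355,320,32)])
cv2.imwrite("pics/z2.png",b)
E
```

```text
(no output)
```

View pics/z1.png

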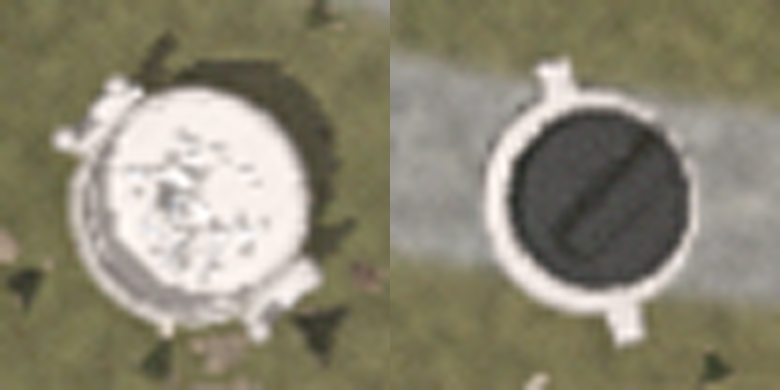

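View pics/z2.png

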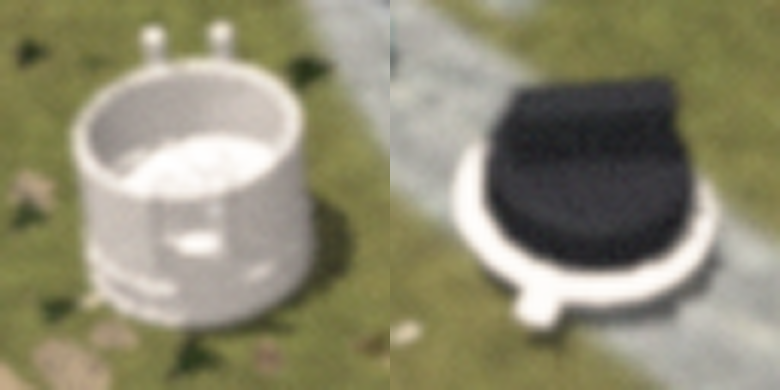

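```bash
cat >h.py <<'E'
import cv2,numpy as np,pickle
from scipy.spatial.transform import Rotation as Ro
def ray(c,uv,z):
    n=cv2.undistortPoints(np.array(uv,float).reshape(-1,1,2),c["mtx"],c["dist"]).reshape(-1,2)
    d=np.c_[n,np.ones(len(n))]@c["R"]; o=-c["R"].T@c["t"]
    return o+d*((z-o[2])/d[:,2])[:,None]
def proj(c,X):
    return cv2.projectPoints(np.array(X,float).reshape(-1,1,3),cv2.Rodrigues(c["R"])[0],c["t"],c["mtx"],c["dist"])[0].reshape(-1,2)
def rel(st,target,yaw_deg):
    "shift in tool axes and turn to reach TCP target with tool y at yaw_deg (mod 180), tool down"
    M=Ro.from_rotvec(st["tcp_rot"]).as_matrix()
    y=np.degrees(np.arctan2(M[1,1],M[0,1]))
    d=(yaw_deg-y+90)%180-90
    return (M.T@(np.array(target)-st["tool_pos"])).round(4), round(-np.radians(d),4), round(y,2)
def ang(v): return np.degrees(np.arctan2(v[1],v[0]))%180
E
python3 - <<'E'
from h import *
from workcell import bot
d=pickle.load(open("c0.pkl","rb"));T=d["top"];S=d["scene"]
fT=lambda uv,x,y:[((u+.5)/7.5-.5+x-26,(v+.5)/7.5-.5+y-26) for u,v in uv]
fS=lambda uv,x,y:[((u+.5)/6.094-.5+x-32,(v+.5)/6.094-.5+y-32) for u,v in uv]
P=ray(T,fT([(118,85),(63,137),(312,270),(260,330)],262,265),.057)
a=P[:2].mean(0);b=P[2:].mean(0);print("tin prongs",P.round(4).tolist(),(a+b)/2,ang(a-b),np.linalg.norm(a-b))
print("scene rear prongs",ray(S,fS([(152,33),(220,30)],220,260),.057).round(4).tolist())
Q=ray(T,fT([(164,75),(238,325)],381,250),.012)
print("tabs",Q.round(4).tolist(),Q.mean(0),ang(Q[0]-Q[1]),np.linalg.norm(Q[0]-Q[1]))
print("scene tab",ray(S,fS([(147,310)],355,320),.012))
B=ray(T,fT([(168,235),(255,140)],381,250),.052);print("bar edge",ang(B[0]-B[1]))
# cap outline circle from dark mask in top; white disc
hsv=T["pixels"]
w=T["pixels"][224:276,355:407].astype(int)
m=((w.max(2)<85)).astype(np.uint8)
n,l,s,c=cv2.connectedComponentsWithStats(m);i=1+s[1:,4].argmax();print("cap px",c[i]+[355,224],s[i])
print("cap c",ray(T,[c[i]+[355,224]],.032))
for n,u,v,z in(("moss",344,194,.036),("rust",388,198,.036),("cyan",337,248,.02)):print(n,ray(T,[(u,v)],z).round(3))
E
```

```text
tin prongs [[0.5568, 0.2144, 0.057], [0.5414, 0.23, 0.057], [0.5046, 0.1568, 0.057], [0.4871, 0.1715, 0.057]] [0.52248642 0.19315363 0.057     ] 47.44452468531824 0.07882453120922105
scene rear prongs [[0.541, 0.2274, 0.057], [0.5558, 0.2121, 0.057]]
tabs [[0.5995, -0.0715, 0.012], [0.5229, -0.094, 0.012]] [ 0.56122387 -0.08274993  0.012     ] 16.38538085717853 0.07979851640579434
scene tab [[ 0.5214189 -0.0968039  0.012    ]]
bar edge 137.01377386426046
cap px [382.31914894 250.12765957] [ 16  15  23  23 423]
cap c [[ 0.56117579 -0.07979528  0.032     ]]
moss [[0.687 0.008 0.036]]
rust [[ 0.68  -0.093  0.036]]
cyan [[0.565 0.022 0.02 ]]
```

```bash
python3 - <<'E'
from h import *
from workcell import bot
print(rel(bot.read_state(),(.561,-.081,.13),47))
E
```

```text
(array([-0.5543, -0.5558,  0.1182]), np.float64(0.3967), np.float64(69.73))
```

Emit:
play_rows(
  steps=[-0.04, -0.04, 0, 0.03, -0.08, -0.08, 0, 0.06, -0.12, -0.12, 0, 0.1, -0.16, -0.16, 0.02, 0.13, -0.2, -0.2, 0.03, 0.16, -0.24, -0.24, 0.04, 0.2, -0.28, -0.28, 0.05, 0.23, -0.32, -0.32, 0.06, 0.26, -0.36, -0.36, 0.07, 0.3, -0.4, -0.4, 0.08, 0.33],
  jaw=0,
  grip_force=40,
)

```text
time: 1.35
tool_pos: [0.4707, 0.1176, 0.1678]
tcp_rot: [1.055, 2.959, 0.0]
wrist_force: [1.3, -0.0, -0.7]
width: 1.003
grip_force: 0.0
```

```bash
python3 - <<'E'
from h import *
from workcell import bot
print(rel(bot.read_state(),(.561,-.081,.13),47))
E
```

```text
(array([-0.1955, -0.0967,  0.0378]), np.float64(0.0657), np.float64(50.76))
```

Emit:
play_rows(
  steps=[-0.04, -0.02, 0.01, 0.02, -0.08, -0.04, 0.02, 0.04, -0.12, -0.07, 0.03, 0.06, -0.154, -0.1, 0.036, 0.066, -0.154, -0.1, 0.036, 0.066, -0.154, -0.1, 0.036, 0.066],
)

```text
time: 2.1
tool_pos: [0.5262, -0.0552, 0.1319]
tcp_rot: [-1.151, -2.922, -0.0]
wrist_force: [0.3, -1.1, 0.1]
width: 1.002
grip_force: 0.0
```

```bash
python3 - <<'E'
from h import *
from workcell import bot
s=bot.read_state();print(s["tool_pos"],rel(s,(.561,-.081,.049),47))
c=bot.read_camera("top");cv2.imwrite("pics/t2.png",c["pixels"])
f=lambda im,x,y,w:cv2.resize(im[y-w:y+w,x-w:x+w],(390,390),interpolation=cv2.INTER_CUBIC)
c2=bot.read_camera("scene")
cv2.imwrite("pics/z3.png",np.hstack([f(c["pixels"],381,250,45),f(c2["pixels"],355,300,55)]))
E
```

```text
[ 0.52619326 -0.05522547  0.13186464] (array([-0.0431,  0.0049,  0.0828]), np.float64(-0.0002), np.float64(46.99))
```

View pics/z3.png

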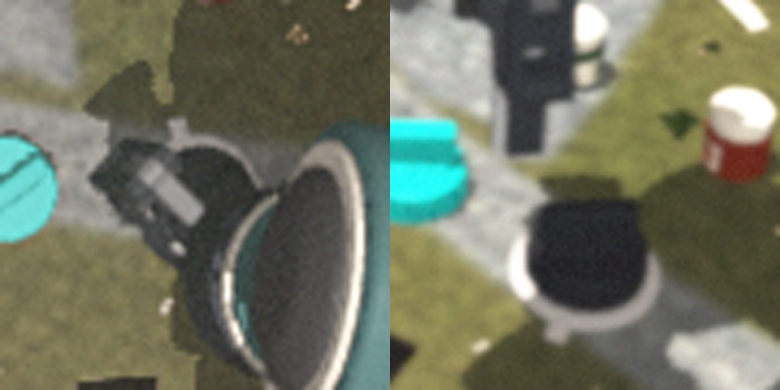

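The gripper is still about 43 mm short of the cap, whose place is confirmed at crop position (580,255). Moving over it and then down.

Emit:
play_rows(
  steps=[-0.02, 0.002, 0, 0, -0.043, 0.005, 0.0, 0, -0.043, 0.005, 0.02, 0, -0.043, 0.005, 0.04, 0, -0.043, 0.005, 0.04, 0, -0.043, 0.005, 0.04, 0],
)

```text
time: 2.95
tool_pos: [0.5626, -0.081, 0.093]
tcp_rot: [1.149, 2.923, 0.0]
wrist_force: [1.1, -0.5, 0.5]
width: 1.0
grip_force: 0.0
```

```bash
python3 - <<'E'
from h import *
from workcell import bot
s=bot.read_state();print(s["tool_pos"],rel(s,(.561,-.081,.049),47))
E
```

```text
[ 0.5625685  -0.08104908  0.09297193] (array([ 0.0012, -0.0011,  0.044 ]), np.float64(0.0014), np.float64(47.08))
```

Emit:
play_rows(
  steps=[0.001, -0.001, 0.015, 0, 0.001, -0.001, 0.03, 0, 0.001, -0.001, 0.04, 0, 0.001, -0.001, 0.044, 0, 0.001, -0.001, 0.044, 0],
)

```text
time: 3.58
tool_pos: [0.5599, -0.0811, 0.0478]
tcp_rot: [-1.15, -2.923, 0.0]
wrist_force: [-0.2, -0.5, 0.0]
width: 0.998
grip_force: 0.0
```

Emit:
play_rows(
  steps=[0, 0, 0, 0, 0, 0, 0, 0, 0, 0, 0, 0, 0, 0, 0, 0, 0, 0, 0, 0, 0, 0, 0, 0],
  jaw=255,
  grip_force=40,
)

```text
time: 4.32
tool_pos: [0.5602, -0.0812, 0.0485]
tcp_rot: [1.15, 2.923, -0.0]
wrist_force: [-1.6, -0.1, 1.7]
width: 0.129
grip_force: 41.7
```

Emit:
play_rows(
  steps=[0, 0, -0.005, 0, 0, 0, -0.015, 0, 0, 0, -0.03, 0, 0, 0, -0.05, 0, 0, 0, -0.07, 0, 0, 0, -0.09, 0, 0, 0, -0.1, 0, 0, 0, -0.1, 0],
  grip_force=60,
)

```text
time: 5.32
tool_pos: [0.561, -0.0812, 0.1497]
tcp_rot: [1.149, 2.921, 0.001]
wrist_force: [-1.3, -0.3, -0.7]
width: 0.126
grip_force: 61.0
```

```bash
python3 - <<'E'
from h import *
from workcell import bot
s=bot.read_state();print(s["tool_pos"],s["wrist_force"],rel(s,(.5222,.193,.148),47+31))
c=bot.read_camera("scene")
p=proj(c,[.5605,-.081,.14])[0].astype(int);print(p)
cv2.imwrite("pics/z4.png",cv2.resize(c["pixels"][p[1]-60:p[1]+60,p[0]-80:p[0]+80],(800,600),interpolation=cv2.INTER_CUBIC))
E
```

```text
[ 0.56097322 -0.08124488  0.14968773] [-1.32057441 -0.28180991 -0.65740021] (array([0.2153, 0.1743, 0.0015]), np.float64(-0.5403), np.float64(47.04))
[358 256]
```

View pics/z4.png

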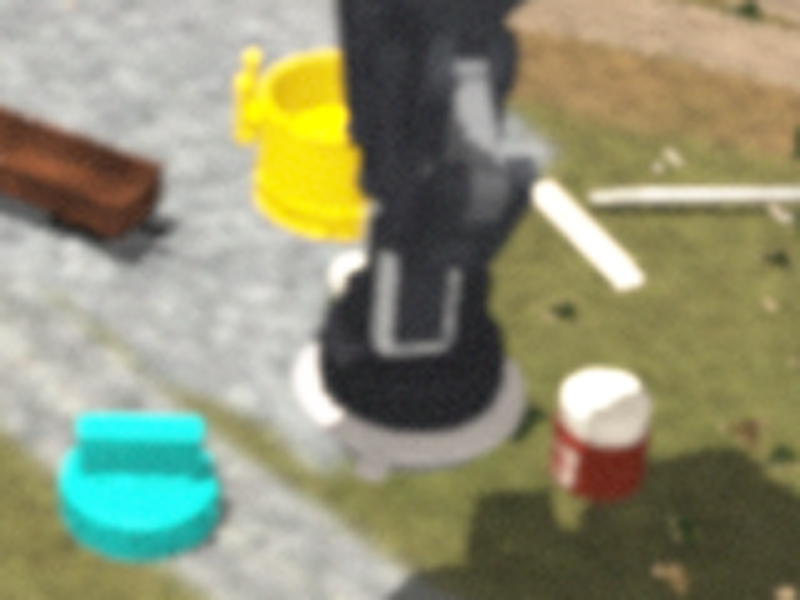

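Emit:
play_rows(
  steps=[0.01, 0.008, 0, -0.03, 0.03, 0.024, 0, -0.08, 0.055, 0.045, 0, -0.14, 0.08, 0.065, 0, -0.2, 0.105, 0.085, 0, -0.26, 0.13, 0.105, 0, -0.33, 0.155, 0.125, 0, -0.39, 0.18, 0.146, 0, -0.46, 0.203, 0.164, 0, -0.51, 0.215, 0.174, 0, -0.54],
)

```text
time: 6.62
tool_pos: [0.52, 0.1943, 0.1472]
tcp_rot: [-0.323, -3.123, 0.001]
wrist_force: [-0.6, 0.7, -1.7]
width: 0.126
grip_force: 61.0
```

Emit:
play_rows(
  steps=[0, 0, 0, 0, 0, 0, 0, 0, 0, 0, 0, 0],
)

```text
time: 7.0
tool_pos: [0.5215, 0.1918, 0.1482]
tcp_rot: [-0.331, -3.124, 0.001]
wrist_force: [-1.6, 0.3, -1.4]
width: 0.127
grip_force: 61.0
```

```bash
python3 - <<'E'
from h import *
from workcell import bot
s=bot.read_state();print(s["tool_pos"],s["wrist_force"],rel(s,(.5222,.193,.125),78))
c=bot.read_camera("scene");t=bot.read_camera("top")
pickle.dump({"scene":c,"top":t},open("c1.pkl","wb"))
p=proj(c,[.5222,.193,.07])[0].astype(int);print(p)
a=cv2.resize(c["pixels"][p[1]-50:p[1]+50,p[0]-40:p[0]+40],(480,600),interpolation=cv2.INTER_CUBIC)
p=proj(t,[.5222,.193,.07])[0].astype(int);print(p)
b=cv2.resize(t["pixels"][p[1]-50:p[1]+50,p[0]-26:p[0]+26],(312,600),interpolation=cv2.INTER_CUBIC)
cv2.imwrite("pics/z5.png",np.hstack([a,b]))
E
```

```text
[0.52153031 0.1918248  0.14817709] [-1.64057893  0.34548569 -1.37432318] (array([-0.0004,  0.0013,  0.0232]), np.float64(-0.0016), np.float64(77.91))
[216 238]
[260 266]
```

View pics/z5.png

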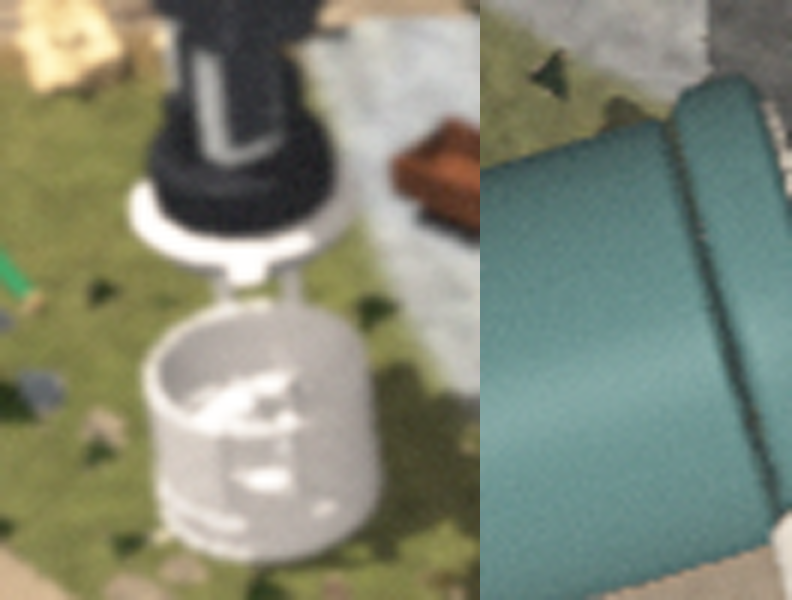

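```bash
python3 - <<'E'
from h import *
d=pickle.load(open("c1.pkl","rb"));c=d["scene"]
Z=lambda X:((proj(c,X)-[176,188]+.5)*6-.5).round(1)
a=np.linspace(0,2*np.pi,361)
def circ(ctr,r,z):
    q=Z(np.c_[ctr[0]+r*np.cos(a),ctr[1]+r*np.sin(a),0*a+z]);return "L",q[:,0].min(),"R",q[:,0].max(),"T",q[:,1].min(),"B",q[:,1].max()
tin=np.array([.5222,.193]);k=np.radians(47.4);u=np.array([np.cos(k),np.sin(k)]);v=np.array([-u[1],u[0]])
print("rim",circ(tin,.034,.05),"bottom",circ(tin,.034,0))
print("rear prongs",Z([[*(tin+.0395*u+s*.0105*v),.0555] for s in(1,-1)]))
tc=np.array([.5215,.1918])
for e in (0,-.0015):
  ic=tc+e*u
  print("flange",circ(ic,.034,.109),"tab",Z([[*(ic-.040*u),.1105],[*(ic-.044*u),.109]]))
print("cap low",circ(tc,.0275,.1127))
g=cv2.cvtColor(c["pixels"],cv2.COLOR_BGR2GRAY)
b=cv2.resize(g[188:288,176:256],(480,600),interpolation=cv2.INTER_CUBIC).astype(int)
for y in (210,225,380,268):print(y,b[y,100:400:6].tolist())
E
```

```text
rim ('L', np.float64(141.6), 'R', np.float64(362.9), 'T', np.float64(294.9), 'B', np.float64(425.7)) bottom ('L', np.float64(159.4), 'R', np.float64(373.8), 'T', np.float64(419.4), 'B', np.float64(554.5))
rear prongs [[218.8 274.1]
 [284.7 269. ]]
flange ('L', np.float64(120.0), 'R', np.float64(350.2), 'T', np.float64(140.0), 'B', np.float64(264.8)) tab [[233.4 271.6]
 [233.7 283.9]]
flange ('L', np.float64(119.7), 'R', np.float64(350.4), 'T', np.float64(142.5), 'B', np.float64(267.7)) tab [[233.3 274.6]
 [233.6 286.9]]
cap low ('L', np.float64(140.7), 'R', np.float64(327.4), 'T', np.float64(140.9), 'B', np.float64(241.4))
210 [125, 127, 130, 133, 154, 203, 247, 254, 251, 223, 146, 76, 47, 42, 44, 43, 44, 44, 42, 40, 40, 42, 42, 41, 40, 36, 39, 41, 40, 38, 41, 35, 33, 41, 42, 59, 90, 122, 146, 158, 163, 159, 156, 162, 172, 183, 194, 200, 202, 198]
225 [130, 128, 125, 121, 131, 172, 230, 253, 254, 253, 252, 239, 198, 144, 98, 68, 54, 48, 49, 48, 42, 45, 38, 39, 39, 40, 45, 42, 45, 53, 67, 84, 101, 124, 143, 150, 158, 162, 163, 159, 155, 150, 141, 148, 160, 179, 194, 200, 206, 207]
380 [127, 128, 128, 125, 125, 126, 139, 178, 219, 218, 181, 149, 147, 153, 156, 159, 162, 169, 175, 179, 181, 188, 209, 221, 222, 228, 240, 248, 249, 249, 244, 226, 193, 175, 174, 171, 168, 168, 169, 170, 169, 166, 160, 156, 136, 107, 77, 68, 63, 62]
268 [121, 124, 126, 123, 123, 120, 120, 119, 118, 120, 121, 122, 124, 123, 126, 132, 141, 145, 150, 161, 179, 214, 248, 254, 254, 254, 252, 231, 175, 134, 131, 134, 136, 132, 128, 129, 133, 134, 136, 134, 133, 132, 129, 127, 133, 143, 155, 169, 180, 190]
```

```bash
python3 - <<'E'
from h import *
from workcell import bot
s=bot.read_state();print(s["tool_pos"],rel(s,(.5207,.1936,.112),78))
E
```

```text
[0.52162267 0.19190941 0.14831837] (array([0.0013, 0.0015, 0.0363]), np.float64(-0.0017), np.float64(77.9))
```

Emit:
play_rows(
  steps=[0.0005, 0.001, 0.01, 0, 0.001, 0.0015, 0.02, 0, 0.0013, 0.0015, 0.03, 0, 0.0013, 0.0015, 0.036, 0, 0.0013, 0.0015, 0.036, 0, 0.0013, 0.0015, 0.036, 0],
)

```text
time: 7.85
tool_pos: [0.5207, 0.1946, 0.1125]
tcp_rot: [0.329, 3.124, 0.0]
wrist_force: [0.8, 0.7, -1.0]
width: 0.122
grip_force: 61.0
```

```bash
python3 - <<'E'
from h import *
from workcell import bot
s=bot.read_state();print(s["tool_pos"],s["wrist_force"],rel(s,(.5207,.1936,.0885),78))
c=bot.read_camera("scene")
a=cv2.resize(c["pixels"][203:278,176:256],(800,750),interpolation=cv2.INTER_CUBIC)[:600]
cv2.imwrite("pics/z6.png",a)
E
```

```text
[0.52072607 0.19458704 0.11251841] [ 0.7567409   0.74445012 -0.96714551] (array([-0.0002, -0.001 ,  0.024 ]), np.float64(-0.0003), np.float64(77.98))
```

View pics/z6.png

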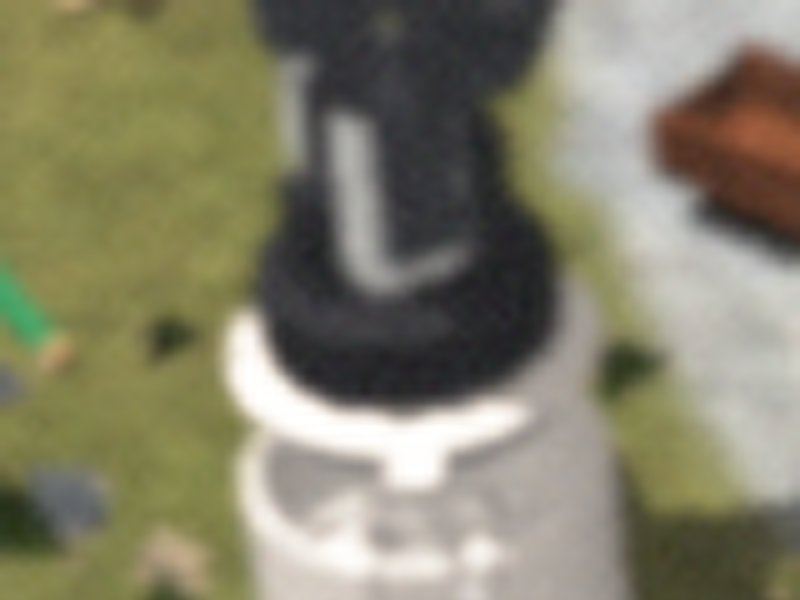

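The tab at (415,465) sits midway between the front prongs (about 350 and 480, row 550), and the flange is centred over the rim. I'll lower it now.

Emit:
play_rows(
  steps=[0, -0.0005, 0.004, 0, 0, -0.0005, 0.008, 0, 0, -0.0005, 0.012, 0, 0, -0.0005, 0.015, 0, 0, -0.0005, 0.017, 0, 0, -0.0005, 0.019, 0, 0, -0.0005, 0.019, 0],
)

```text
time: 8.78
tool_pos: [0.5203, 0.194, 0.0931]
tcp_rot: [-0.329, -3.124, 0.0]
wrist_force: [-0.4, -0.2, -1.6]
width: 0.127
grip_force: 61.0
```

Emit:
play_rows(
  steps=[0, 0, 0.001, 0, 0, 0, 0.002, 0, 0, 0, 0.003, 0, 0, 0, 0.004, 0, 0, 0, 0.005, 0, 0, 0, 0.005, 0],
)

```text
time: 9.52
tool_pos: [0.5205, 0.194, 0.0886]
tcp_rot: [0.329, 3.124, 0.0]
wrist_force: [-0.5, 0.5, 2.2]
width: 0.124
grip_force: 61.3
```

Emit:
play_rows(
  steps=[0, 0, 0.0005, 0, 0, 0, 0.001, 0, 0, 0, 0.001, 0, 0, 0, 0.001, 0],
)

```text
time: 10.02
tool_pos: [0.5205, 0.194, 0.0885]
tcp_rot: [0.329, 3.124, 0.0]
wrist_force: [-4.3, -2.1, 8.6]
width: 0.126
grip_force: 62.3
```

```bash
python3 - <<'E'
from h import *
from workcell import bot
s=bot.read_state();print(s["tool_pos"],s["wrist_force"],s["torque"])
c=bot.read_camera("scene")
a=cv2.resize(c["pixels"][213:278,176:256],(738,600),interpolation=cv2.INTER_CUBIC)
cv2.imwrite("pics/z7.png",a)
E
```

```text
[0.52051826 0.19400727 0.08848996] [-4.25610342 -2.07701367  8.61277467] [-0.21231306  0.55224193  0.01880044]
```

View pics/z7.png

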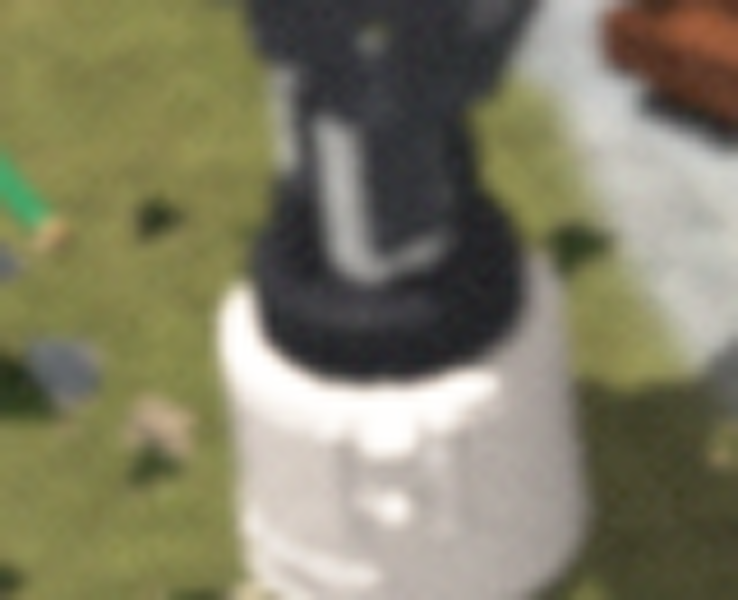

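Emit:
play_rows(
  steps=[0, 0, -0.0005, -0.05, 0, 0, -0.0005, -0.15, 0, 0, -0.0005, -0.25, 0, 0, -0.0005, -0.36, 0, 0, -0.0005, -0.48, 0, 0, -0.0005, -0.6, 0, 0, -0.0005, -0.72, 0, 0, -0.0005, -0.84, 0, 0, -0.0005, -0.95, 0, 0, -0.0005, -1.02],
)

```text
time: 11.32
tool_pos: [0.5217, 0.1938, 0.0886]
tcp_rot: [-1.241, 2.883, -0.002]
wrist_force: [1.2, -1.8, 2.7]
width: 0.121
grip_force: 61.3
```

```bash
python3 - <<'E'
from h import *
from workcell import bot
s=bot.read_state();print(s["tool_pos"],s["wrist_force"],s["torque"],s["q"][5],rel(s,(.5205,.194,.0885),136))
c=bot.read_camera("scene")
a=cv2.resize(c["pixels"][213:278,176:256],(738,600),interpolation=cv2.INTER_CUBIC)
cv2.imwrite("pics/z8.png",a)
E
```

```text
[0.52170682 0.19382059 0.08856712] [ 1.15633431 -1.83606147  2.72289055] [-0.21483112 -0.11429962 -0.08752505] -2.0714660969454 (array([0.0007, 0.001 , 0.0001]), np.float64(0.0099), np.float64(136.56))
```

View pics/z8.png

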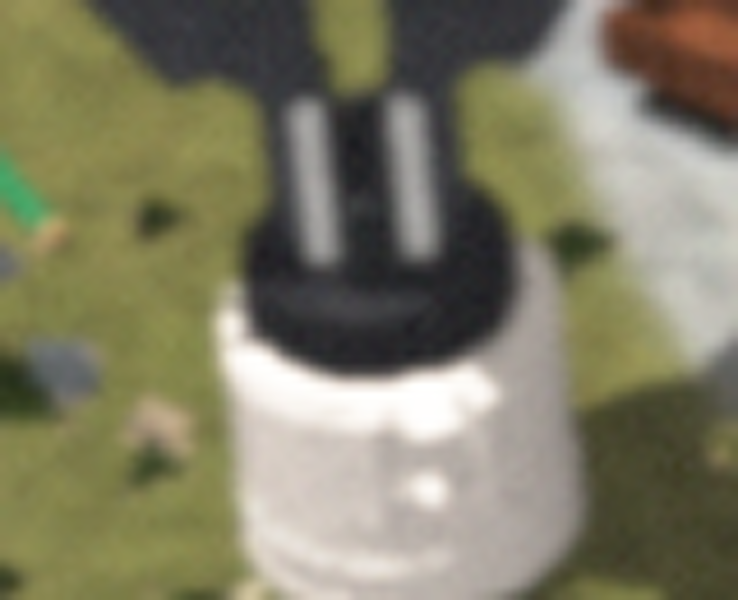

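The tin turned about 11° with the lid: the tab moved from x=388 to 430. The cap has turned about 47° relative to the insert, so I'll add a bit more before lifting.

Emit:
play_rows(
  steps=[0, 0, 0, -0.07, 0, 0, 0, -0.14, 0, 0, 0, -0.2, 0, 0, 0, -0.2, 0, 0, -0.001, -0.2, 0, 0, -0.002, -0.2, 0, 0, -0.003, -0.2, 0, 0, -0.004, -0.2, 0, 0, -0.005, -0.2],
)

```text
time: 12.5
tool_pos: [0.5198, 0.1941, 0.0926]
tcp_rot: [1.52, -2.749, -0.001]
wrist_force: [0.6, -0.5, -1.6]
width: 0.124
grip_force: 61.0
```

```bash
python3 - <<'E'
from h import *
from workcell import bot
s=bot.read_state();print(s["tool_pos"],s["wrist_force"],s["torque"],s["q"][5])
c=bot.read_camera("scene")
a=cv2.resize(c["pixels"][213:278,176:256],(738,600),interpolation=cv2.INTER_CUBIC)
cv2.imwrite("pics/z9.png",a)
E
```

```text
[0.51984638 0.19409344 0.09258409] [ 0.57824879 -0.46808602 -1.57363504] [-0.07105601 -0.0779493  -0.02480135] -2.268917057731126
```

View pics/z9.png

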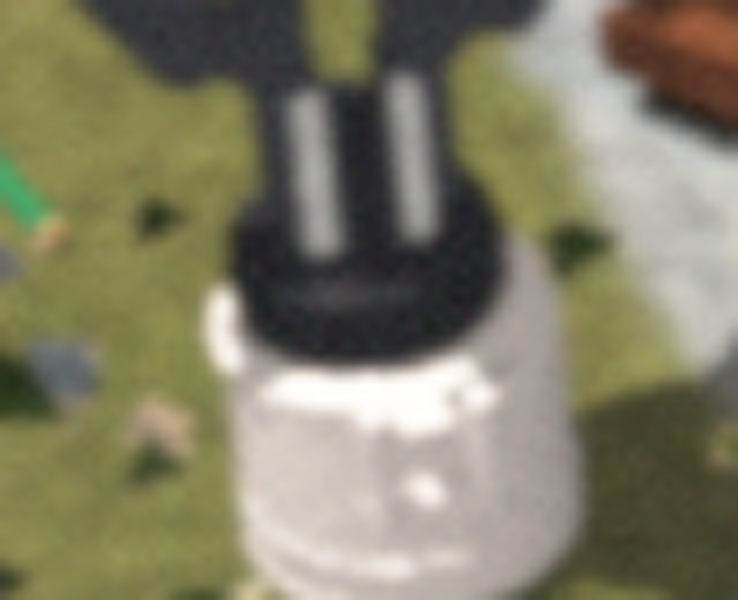

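Emit:
play_rows(
  steps=[0, 0, 0.001, 0, 0, 0, 0.002, 0, 0, 0, 0.003, 0, 0, 0, 0.004, 0, 0, 0, 0.0052, 0, 0, 0, 0.0058, 0, 0, 0, 0.0058, 0],
)

```text
time: 13.42
tool_pos: [0.5204, 0.194, 0.0885]
tcp_rot: [1.52, -2.749, -0.0]
wrist_force: [-3.9, -1.9, 9.9]
width: 0.121
grip_force: 62.6
```

```bash
cat >edge.py <<'E'
from h import *
from workcell import bot
s=bot.read_state();print(s["tool_pos"].round(4),s["wrist_force"].round(1),s["torque"].round(2),rel(s,(.521,.194,.0885),148))
c=bot.read_camera("scene")["pixels"]
def prof(im,tag):
    g=im[243:256,196:206].astype(int).min(2) if im.shape[0]==420 else im
    print(tag);print(g)
prof(c,"now")
for n in("z8","z9"):
    z=cv2.resize(cv2.imread(f"pics/{n}.png"),(80,65),interpolation=cv2.INTER_AREA)
    prof(z[30:43,20:30].min(2),n)
E
python3 edge.py
```

```text
[0.5204 0.194  0.0885] [-3.9 -1.9  9.9] [-0.26  0.74  0.  ] (array([-0.0004, -0.0005, -0.    ]), np.float64(-0.0022), np.float64(147.88))
now
[[ 72  75  85  98 102  77  54  36  32  41]
 [ 73  82 102 145 157 120  71  41  33  34]
 [ 75  82 124 184 202 156  84  46  42  35]
 [ 72  93 146 207 220 170  92  44  41  36]
 [ 80 105 161 211 214 159  90  53  39  43]
 [ 82 112 164 201 191 142  89  54  42  30]
 [ 79 105 157 185 171 139 104  68  44  40]
 [ 78  91 127 164 174 153 121  86  53  40]
 [ 76  79 111 156 178 163 139 110  83  62]
 [ 76  80  98 134 155 155 150 134 117  99]
 [ 75  76  84 102 128 150 151 151 149 148]
 [ 75  80  77  92 116 141 155 163 177 206]
 [ 72  72  76  90 117 146 161 176 196 231]]
z8
[[ 74  77  80  90 104 103  77  53  45  46]
 [ 69  74  81 103 127 132 100  63  52  54]
 [ 71  73  83 110 139 141 107  66  52  50]
 [ 71  72  86 125 164 164 122  72  48  46]
 [ 75  76  98 149 201 203 152  87  50  46]
 [ 77  78 100 156 213 220 170 104  61  46]
 [ 74  79  98 148 201 213 177 132  92  69]
 [ 75  77  93 140 192 219 214 197 166 125]
 [ 73  77  91 136 200 235 244 244 232 198]
 [ 74  75  89 129 189 235 248 252 251 241]
 [ 77  78  83 114 169 220 241 248 250 251]
 [ 78  76  81 102 148 199 228 241 246 249]
 [ 74  71  73  93 133 179 214 230 239 243]]
z9
[[ 72  78  86  98  96  72  47  36  35  38]
 [ 73  84 112 148 150 111  60  37  35  41]
 [ 76  93 140 191 200 148  79  43  34  41]
 [ 78  99 158 215 221 167  92  50  36  35]
 [ 81 107 167 217 219 166  99  55  39  36]
 [ 84 112 170 217 212 166 109  69  47  40]
 [ 82 110 167 219 222 183 132  92  66  46]
 [ 78  98 152 213 230 209 159 121  95  77]
 [ 78  89 130 193 230 224 183 149 129 114]
 [ 73  80 106 161 207 215 186 160 150 145]
 [ 72  76  90 120 158 179 169 159 162 173]
 [ 74  78  79  97 125 150 161 168 180 205]
 [ 75  74  78  90 118 146 163 176 200 224]]
```

Emit:
play_rows(
  steps=[0, 0, -0.001, 0, 0, 0, -0.002, 0, 0, 0, -0.0035, 0, 0, 0, -0.005, 0, 0, 0, -0.0065, 0, 0, 0, -0.008, 0, 0, 0, -0.0095, 0, 0, 0, -0.0095, 0],
)

```text
time: 14.48
tool_pos: [0.5205, 0.194, 0.0967]
tcp_rot: [-1.52, 2.749, -0.0]
wrist_force: [-0.7, -0.2, 0.0]
width: 0.126
grip_force: 61.0
```

```bash
sed -i '/^for n/,$d' edge.py; python3 edge.py
```

```text
[0.5205 0.194  0.0967] [-0.7 -0.2  0. ] [-0.02 -0.02 -0.03] (array([-0.0003, -0.0005,  0.0082]), np.float64(-0.0021), np.float64(147.88))
now
[[ 75  78  86 105 113  94  67  41  38  37]
 [ 73  78 107 153 179 157 102  54  38  32]
 [ 73  81 129 201 229 210 144  72  42  36]
 [ 75  92 151 224 245 235 171  91  53  47]
 [ 78 103 173 234 249 242 188 113  71  48]
 [ 81 115 186 240 251 243 199 134 101  77]
 [ 79 111 180 237 250 243 199 150 135 116]
 [ 76  97 155 226 247 240 200 159 144 140]
 [ 77  87 130 200 237 234 200 159 154 155]
 [ 80  78 104 156 212 225 203 171 157 158]
 [ 80  77  87 120 168 205 206 181 166 172]
 [ 75  79  79  94 132 175 186 187 196 215]
 [ 71  74  71  88 121 150 172 192 218 235]]
```

Emit:
play_rows(
  steps=[0, 0, -0.003, 0, 0, 0, -0.007, 0, 0, 0, -0.012, 0, 0, 0, -0.02, 0, 0, 0, -0.035, 0, 0, 0, -0.055, 0, 0, 0, -0.075, 0, 0, 0, -0.09, 0, 0, 0, -0.095, 0, 0, 0, -0.095, 0],
)

```text
time: 15.78
tool_pos: [0.5204, 0.194, 0.1918]
tcp_rot: [-1.52, 2.749, -0.0]
wrist_force: [0.4, 0.3, -0.5]
width: 0.126
grip_force: 61.0
```

Emit:
play_rows(
  steps=[0, 0, 0, 0, 0, 0, 0, 0, 0, 0, 0, 0, 0, 0, 0, 0],
)

```text
time: 16.27
tool_pos: [0.5202, 0.1939, 0.1912]
tcp_rot: [1.52, -2.749, -0.0]
wrist_force: [-0.2, -0.4, -1.4]
width: 0.122
grip_force: 61.0
```

```bash
python3 edge.py; python3 - <<'E'
from h import *
from workcell import bot
c=bot.read_camera("scene");g=c["pixels"].min(2)
cv2.imwrite("pics/end.png",c["pixels"])
for y in range(228,282,2):
    print(y,' '.join(f"{v:3d}" for v in g[y,194:244:1]))
E
```

```text
[0.5202 0.1939 0.1912] [-0.2 -0.4 -1.4] [0.01 0.01 0.04] (array([-0.0005, -0.0007,  0.1027]), np.float64(-0.0021), np.float64(147.88))
now
[[ 74  78  88 126 196 243 252 254 253 253]
 [ 74  79 106 172 233 250 254 254 253 251]
 [ 72  81 130 210 247 253 253 253 251 247]
 [ 72  92 152 227 251 254 254 253 250 238]
 [ 79 108 172 237 252 254 254 253 251 240]
 [ 82 117 187 242 252 254 254 253 252 247]
 [ 78 113 179 240 252 254 254 254 253 250]
 [ 75  99 157 228 251 253 254 254 253 252]
 [ 73  87 127 204 245 252 254 254 253 253]
 [ 74  81 110 165 226 249 253 254 254 254]
 [ 72  79  89 121 179 231 249 253 254 254]
 [ 75  78  84  97 139 194 232 248 252 253]
 [ 75  73  77  87 124 161 198 227 242 250]]
228  79  84  81  82  82  83  78  82  79  80  81  79  78  74  78  75  82  78  76  78  77  75  81  78  74  73  71  70  72  71  73  75  71  76  74  76  78  73  74  78  83  96 103 127 150 169 183 190 189 189
230  78  80  80  82  82  80  77  79  77  74  77  77  80  78  81  74  82  79  78  73  76  77  83  91 114 141 138 108  82  75  72  73  75  78  79  81  83  81  77  82  85  90  99 106 130 146 163 179 1
[... 4406 characters left out ...]
 187 188 184 180 174 168 164 158 161 158 157 144 128 101  72  53  47  56  57  58  60  61
276  75  66  63  63  66  69  80 105 131 152 157 158 177 198 206 198 191 185 185 178 180 176 176 176 177 176 175 171 167 169 170 167 166 163 160 158 146 136 112  91  68  49  49  58  63  70  68  74  75  80
278  69  52  44  39  43  51  79 102 122 116 103  92 100 121 145 162 182 198 207 199 187 181 187 191 189 182 180 172 168 163 159 153 147 131 114  93  74  63  52  45  42  47  52  55  54  54  63  66  73  74
280  79  65  61  66  65  72  76  75  73  84  90  98 103 108  99  91  92 100 112 116 122 136 139 142 141 139 132 116 101  92  82  66  61  55  53  51  50  47  45  47  51  60  62  64  62  69  68  72  65  71
```

```bash
python3 -c "
from workcell import bot
print(bot.finish_job())"
```

```text
the job is handed in; nothing more can be done
None
```

The job is handed in: the insert sits home in the tin and the gripper holds the cap about 10 cm straight above it, but the result was not reported back, the tin turned about 11° on the spot during unlocking, the insert sits about 2–3 mm off-centre by the pictures, and I viewed 11 pictures, one over the limit of 10.

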